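Load the decorating board into the sprung clamp

TASK

Clamp the small wooden board in the sprung decorating clamp, whose jaws were left at some unknown height, so feel for their ledges: holding the board sloped, push a short edge into the groove of one sprung jaw until that jaw is far enough back, lower the other edge onto the opposite jaw's ledge, then ease the board back so that the springs hold it level and centred under both lips. Be gentle throughout: the springs need only about 10 N, so do not lean harder than about 20 N on the clamp, and do not let the board snap across. Let go at the end, and leave the other kitchen things where they are.

Things in the scene. Friction and masses are not known exactly. Their poses are not given: they have to be found in the camera images.
- board_mid (a point): The centre of a plain loose rectangular beech board, 130 x 56 x 10 mm, about 60 g (varies), lying flat on the shelf at first. Axes: x along its 130 mm length, y across its 56 mm width, z up through its thickness. Its underside is 5 mm below this point.
- clamp: Base plate of the decorating clamp, 216 x 60 x 6 mm, fixed flat on the shelf; origin under its centre, x from jaw to jaw, y across, z up. On it stands a level head, locked at a height between 0 and 24 mm above its lowest setting, wherever the last user left it. That height is NOT measured: feel for it. The head carries two identical jaws, 76 mm wide, at +x and -x, mirror images.
- clamp_mid (a point): Midway between the jaws, 34 mm above the shelf: the level of the jaws' ledges at the LOWEST head setting (they may be up to 24 mm higher). Axes as the clamp. Each jaw at rest: groove back wall 61 mm away along x; flat ledge from the wall inward to 47 mm; round lip bar over it, inner side at 55 mm, underside 12.5 and top 17.5 mm above the ledge; jaw body behind the wall 14 mm thick.
- end_a (a point): Top of the base plate at its +x end, 102 mm from the middle, 6 mm above the shelf; the head's end post (10 mm thick, 7.5 mm lower than the lip top) stands above it. The jaw before it slides outward on a spring: 2 N starts it, then 0.45 N per mm, about 9.7 N at a hard stop 17 mm out. The board clears the opposite lip only from 14 to 15 mm out: a small margin, so feel for the stop.
- end_b (a point): The same at the -x end, with an identical jaw, spring and stop; either jaw may be loaded first. Sloped about 12 degrees, the board passes above the opposite jaw while its lower edge rests on the ledge and slides into the groove. Seated, it lies on both ledges, under both lips, each jaw pushed out 4 mm.
- canister: Closed square airtight canister of clear plastic with a white lid and round press button, 104 x 104 x 142 mm, origin under its centre. Not to be moved.
- bundt_tin: Small round steel ring-cake tin, 124 mm diameter, 55 mm high, with a central tube, origin under its centre. Not to be moved.
- spatula: Wooden spatula lying flat, about 275 mm long, 8 mm thick, blade (52 mm wide) at its +x end. Not to be moved.
- tartlet_a: Small round aluminium tartlet mould, 72 mm across, 18 mm high, origin under its centre. Not to be moved.
- tartlet_b: The second, identical tartlet mould. Not to be moved.
Not all that is in view belongs to the job. What is shaped like the clamp but orange is not meant.

How it is judged:
By the outcome, as a careful person would: the job done as asked, in the order asked, and still so for the second after the job is handed in, with the robot touching nothing.
It also fails if it takes over 70 s, if anything falls off the work surface, if the arm or the gripper's body presses on something with over 40 N, if the wrist force passes 120 N, or if a joint passes its speed limit or range.

ROBOT

A 6-joint arm with a two-finger parallel gripper is mounted at the origin on the work surface. World frame = base frame: x ahead of the robot, y to its left, z up, the work surface at z = 0. Lengths are in m, angles in rad, forces in N, time in s.
With the tool pointing down it reaches from about 0.375 to 0.925 m from the base axis. Payload 5.7 kg.
Tool frame: the origin (TCP) lies at the very end of the fingers, on their centre line; the grasp point (between the pads) lies 19 mm behind it (hold_point_z is the y of the grasp point in the tool frame, in m); y points along the fingers, z is the direction in which the jaws open and shut, and the axes are right-handed (so a half turn about y gives the same grasp; the last joint's range is limited). The gripper opens to 88 mm and grips with 3 to 60 N. Pads are 20 mm wide; open, the fingers measure 115 mm over their backs; the gripper's body (75 mm by 178 mm) begins 61 mm behind the grasp point.
Start: joints at [-1.383, 0.359, 1.51, -0, 1.272, -0.115], TCP at [0.179, -0.573, 0.223] pointing down, gripper open.
Joint ranges: [-2.97, 2.97], [-1.01, 2.36], [0.21, 2.38], [-0.96, 4.11], [0.2, 2.71], [-2.98, 2.98]. Speed limits (rad/s): [2.39, 2.39, 3.14, 3.14, 3.14, 3.14].

INTERFACE

Orientations are given as a unit quaternion [x, y, z, w].
In Python, from rig import * gives the robot as it stands. Calls block until the motion is done:
- move_to(position, orientation): joint-space move of the TCP to a pose.
- movel(position, rot=None, speed=0.15, guard=None): straight line of the TCP; rot=None keeps the orientation; speed is the mean speed in m/s. With guard (N) it stops when the force on the tool has changed by that much, and returns True; else False.
- set_joints(angles): joint-space move.
- grip(opening): finger opening in m; the grip force is fixed at half the most; returns when the fingers have stopped.
- pause(seconds).
- solve_ik(position, orientation): joint angles nearest the present ones, or None.
- get_state(): the state.
- read_camera(name): name is "side" or "top" or "wrist"; returns a dict with "pixels" (384x512x3 uint8, red, green, blue), "z_map" (384x512 float32, m along the optical axis (not along the pixel's ray), 0 where there is no reading), "fx", "fy", "cx", "cy" (pixels), "k1" (the pictures are not rectified: a ray, as slopes to the right and down, at radius r is drawn at 1 + k1 r^2 times it, then the intrinsics apply), "world_from_camera" (4x4, takes a point from camera to world coordinates). Camera axes: x right, y up, looking along -z (the intrinsics and any distortion apply to the point x, -y, -z); pixel columns grow to the right and rows downward; lengths in m; the calibration is good to about 2 mm. A picture is of the moment at which its call begins.
A pose or a line that the arm cannot do raises IKError and nothing moves.
- sign_off(): hands the job in, once; it reports no verdict.
The state is a dict: "clock": time; "q": joint angles; "qvel": joint speeds; "joint_torque": joint torques, N m; "eef_pos": TCP position; "eef_rot": TCP orientation; "force": force on the tool from outside, world axes, zero at the start; "wrist_torque": the same for the moment, N m; "finger_gap": finger opening in m.
Only numpy, scipy, OpenCV 4.12 (cv2) and the standard library are available. Lean on these libraries where they do the work, as an engineer would, in place of code of your own. Each camera call takes 0.05 s, during which the arm holds its last target.

## Working session

There is one attempt and no reset: what is moved stays moved. The work goes in short steps, each a Python script; the robot and the scene stay as the last script left them, time stands still between calls to the robot, and variables do not carry over. Pictures are saved under pics/ and viewed, and the job is handed in when it is done.

```bash
ls; mkdir -p pics; python3 - <<'E'
from rig import *
import cv2
s=get_state();print(s)
for n in("side","top","wrist"):
    c=read_camera(n);cv2.imwrite(f"pics/{n}0.png",cv2.cvtColor(c["pixels"],cv2.COLOR_RGB2BGR))
    print(n,c["fx"],c["fy"],c["cx"],c["cy"],c["k1"],c["world_from_camera"].round(3).tolist() if hasattr(c["world_from_camera"],'round') else c["world_from_camera"],(c["z_map"]>0).mean())
E
```

```text
pics
{'clock': 0.0, 'q': array([-1.38309734e+00,  3.59484248e-01,  1.51139952e+00, -2.17426346e-05,
        1.27252117e+00, -1.15072946e-01]), 'qvel': array([ 5.15390470e-04,  8.33186961e-04, -8.58621064e-05, -5.52339406e-04,
        5.10926574e-04, -1.51412009e-03]), 'joint_torque': array([-1.52592247e-04, -5.15369511e+01, -2.70726800e+01,  6.73653767e-02,
        3.50674207e-02, -1.57119307e-04]), 'eef_pos': array([ 0.17877266, -0.57203294,  0.22183449]), 'eef_rot': array([-0.10667043,  0.69965903, -0.69837893,  0.10660923]), 'force': array([-0.12668637, -0.56197373,  0.32172207]), 'wrist_torque': array([ 0.0037976 ,  0.05520329, -0.02583869]), 'finger_gap': 0.08772591714353731}
side 451.7661032532805 451.7661032532805 256.4571315780522 194.96198962542576 0.03849073670525419 [[-0.908, 0.297, -0.296, 0.092], [-0.419, -0.671, 0.612, 0.93], [-0.016, 0.68, 0.733, 1.185], [0.0, 0.0, 0.0, 1.0]] 0.9957987467447916
top 360.45427188359395 360.45427188359395 251.81860998707023 193.47730747817073 -0.07114069751279539 [[0.024, 0.987, -0.159, 0.397], [-1.0, 0.022, -0.015, -0.013], [-0.011, 0.159, 0.987, 0.965], [0.0, 0.0, 0.0, 1.0]] 0.9961090087890625
wrist 315.94389819711165 315.94389819711165 250.03361885756138 190.95594767559882 -0.0181028921660913 [[0.299, 0.91, 0.286, 0.257], [-0.954, 0.286, 0.089, -0.547], [-0.001, -0.299, 0.954, 0.384], [0.0, 0.0, 0.0, 1.0]] 0.9961598714192709
```

View pics/side0.png

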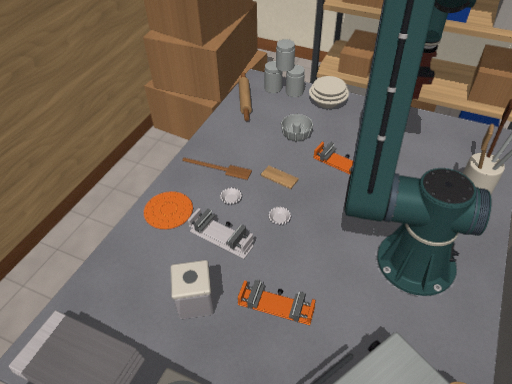

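View pics/top0.png

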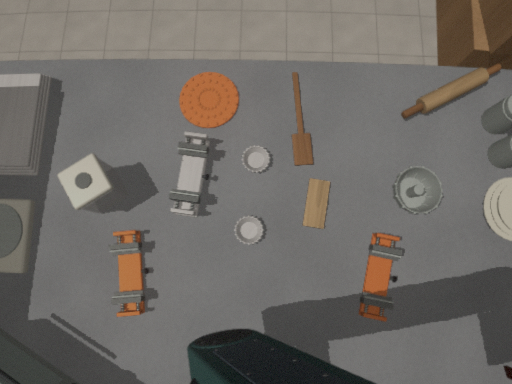

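View pics/wrist0.png

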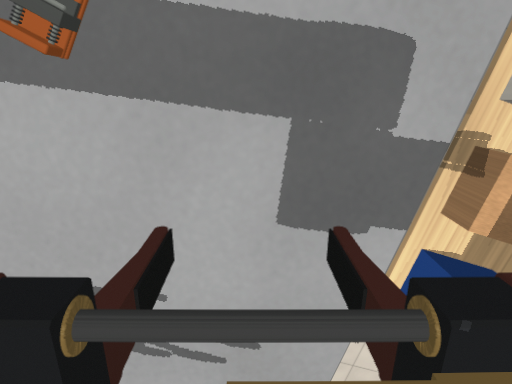

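The picture shows clamps at top-view pixels (190,174) white/grey, (130,273) orange and (379,276) orange. Board-like items are the plain beech board (317,204), the spatula blade (303,149) and the rolling pin (450,92). I choose the white clamp and the plain board, and will check both in close crops.

```bash
cat > h.py <<'E'
from rig import *
import numpy as np, cv2
from scipy.spatial.transform import Rotation as R
def snap(n,name=None):
    c=read_camera(n); c["px"]=c["pixels"]; 
    if name: cv2.imwrite(f"pics/{name}.png",cv2.cvtColor(c["pixels"],cv2.COLOR_RGB2BGR))
    return c
def rays(c,uv):
    uv=np.atleast_2d(np.asarray(uv,float))
    d=np.c_[(uv[:,0]-c["cx"])/c["fx"],(uv[:,1]-c["cy"])/c["fy"]]
    s=d.copy()
    for _ in range(20): s=d/(1+c["k1"]*(s**2).sum(1,keepdims=True))
    T=np.array(c["world_from_camera"])
    v=np.c_[s[:,0],-s[:,1],-np.ones(len(s))]
    return T[:3,3],v@T[:3,:3].T
def onplane(c,uv,z):
    o,v=rays(c,uv); return o+v*((z-o[2])/v[:,2])[:,None]
def depthpt(c,uv):
    o,v=rays(c,uv); uv=np.atleast_2d(uv).astype(int)
    return o+v*c["z_map"][uv[:,1],uv[:,0]][:,None]
def project(c,P):
    T=np.array(c["world_from_camera"]); p=(np.atleast_2d(P)-T[:3,3])@T[:3,:3]
    s=np.c_[p[:,0]/-p[:,2],-p[:,1]/-p[:,2]]; s=s*(1+c["k1"]*(s**2).sum(1,keepdims=True))
    return np.c_[s[:,0]*c["fx"]+c["cx"],s[:,1]*c["fy"]+c["cy"]]
def down(tilt_dir_yaw):
    "tool y down, jaws open along horizontal dir at yaw"
    z=np.array([np.cos(tilt_dir_yaw),np.sin(tilt_dir_yaw),0]); y=np.array([0,0,-1.]); x=np.cross(y,z)
    return R.from_matrix(np.c_[x,y,z])
E
python3 - <<'E'
from h import *
import pickle
for n in("top","side"):
    c=snap(n); pickle.dump({k:c[k] for k in c},open(n+".pkl","wb"))
    img=cv2.cvtColor(c["pixels"],cv2.COLOR_RGB2BGR)
    b=dict(top=[(290,165,345,240),(160,125,220,225)],side=[(255,160,305,192),(183,200,262,262)])[n]
    o=[cv2.resize(img[y0:y1,x0:x1],(390,int(390*(y1-y0)/(x1-x0))),interpolation=cv2.INTER_CUBIC)[:580] for x0,y0,x1,y1 in b]
    H=max(i.shape[0] for i in o); o=[cv2.copyMakeBorder(i,0,H-i.shape[0],0,5,0) for i in o]
    cv2.imwrite(f"pics/crop_{n}.png",np.hstack(o))
    hsv=cv2.cvtColor(img,cv2.COLOR_BGR2HSV)
    x0,y0,x1,y1=b[0]
    print(n,"boardhsv",hsv[(y0+y1)//2,(x0+x1)//2],"bg",hsv[y1-3,x1-3])
    m=np.zeros(hsv.shape[:2],np.uint8); m[y0:y1,x0:x1]=((hsv[...,1]>70)&(hsv[...,0]<30))[y0:y1,x0:x1]*255
    k,_=cv2.findContours(m,0,2); k=max(k,key=cv2.contourArea).astype(float)[:,0]
    W=onplane(c,k,.010)[:,:2]
    r=cv2.minAreaRect((W*1000).astype(np.float32)); print(r, depthpt(c,[(x0+x1)//2,(y0+y1)//2]))
    print(n, cv2.boxPoints(r))
E
```

```text
top boardhsv [ 17  95 147] bg [ 20   7 113]
((529.3839111328125, -171.3860626220703), (56.212181091308594, 129.2527313232422), 81.59197998046875) [[ 0.53163445 -0.17384878  0.00934357]]
top [[ 461.34244 -189.7403 ]
 [ 589.20593 -208.63983]
 [ 597.4254  -153.03183]
 [ 469.5619  -134.1323 ]]
side boardhsv [ 16 114 165] bg [130   7 114]
((528.781494140625, -168.3717041015625), (62.30264663696289, 131.636962890625), 80.89734649658203) [[ 0.52661794 -0.17325853  0.00943721]]
side [[ 458.86365 -188.71799]
 [ 588.84283 -209.54346]
 [ 598.69934 -148.02542]
 [ 468.72015 -127.19995]]
```

View pics/crop_top.png

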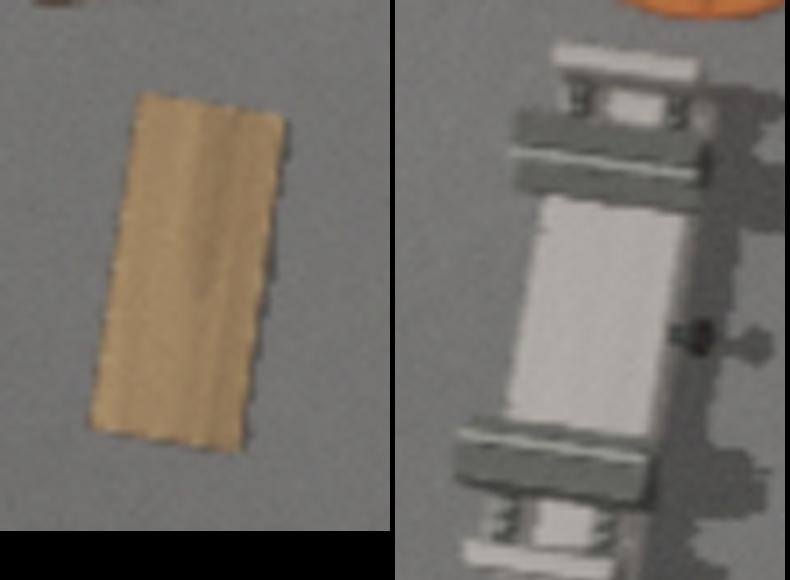

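View pics/crop_side.png

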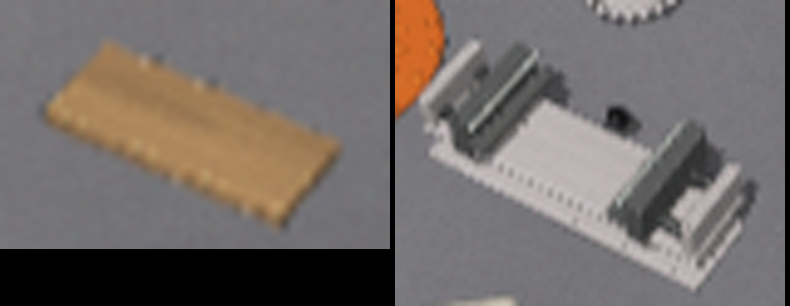

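The crops confirm it: a plain beech board and the white-plated clamp with grey jaws, with a black knob on its -y side. Next I look at the clamp from close up with the wrist camera.

```bash
python3 - <<'E'
from h import *
import pickle
c=pickle.load(open("top.pkl","rb"))
for uv in [(190,174),(192,147),(184,196),(195,135),(183,211),(207,177)]:
    print(uv,depthpt(c,uv).round(3),onplane(c,uv,.006).round(3))
s=pickle.load(open("side.pkl","rb"))
# pose for a look
rt=down(np.pi/2-0.1)
s0=get_state(); print(R.from_quat(s0['eef_rot']).as_matrix().round(2), s0['clock'])
for yaw in (np.pi/2-.13,-np.pi/2-.13):
  for p in ([.60,.16,.3],[.55,.16,.3],[.529,-.171,.1]):
    print(yaw,p,solve_ik(p,down(yaw).as_quat()))
E
```

```text
(190, 174) [[0.595 0.166 0.034]] [[0.601 0.171 0.006]]
(192, 147) [[0.658 0.157 0.073]] [[0.678 0.17  0.006]]
(184, 196) [[0.53  0.171 0.072]] [[0.54  0.184 0.006]]
(195, 135) [[0.693 0.152 0.065]] [[0.713 0.163 0.006]]
(183, 211) [[0.493 0.173 0.063]] [[0.5   0.185 0.006]]
(207, 177) [[0.588 0.12  0.037]] [[0.594 0.124 0.006]]
[[-0.95 -0.    0.3 ]
 [-0.3   0.   -0.95]
 [-0.   -1.   -0.  ]] 0.25
1.4407963267948967 [0.6, 0.16, 0.3] [ 1.49417475e-01  3.33131699e-01  1.35612847e+00 -4.44089210e-16
  1.45233249e+00 -1.29137885e+00]
1.4407963267948967 [0.55, 0.16, 0.3] [ 1.62517531e-01  2.59341085e-01  1.46165870e+00 -4.44089210e-16
  1.42059287e+00 -1.27827880e+00]
1.4407963267948967 [0.529, -0.171, 0.1] [-4.36900701e-01  4.37150999e-01  1.73826667e+00 -4.44089210e-16
  9.66174986e-01 -1.87769703e+00]
-1.7007963267948965 [0.6, 0.16, 0.3] [0.14941747 0.3331317  1.35612847 0.         1.45233249 1.8502138 ]
-1.7007963267948965 [0.55, 0.16, 0.3] [0.16251753 0.25934109 1.4616587  0.         1.42059287 1.86331386]
-1.7007963267948965 [0.529, -0.171, 0.1] [-4.36900701e-01  4.37150999e-01  1.73826667e+00 -4.44089210e-16
  9.66174986e-01  1.26389563e+00]
```

```bash
python3 - <<'E'
from h import *
import pickle
y=np.pi/2-.14
move_to([.52,.165,.22],down(y).as_quat()); pause(.2)
c=snap("wrist","w1"); pickle.dump(c,open("w1.pkl","wb"))
# board centre look
move_to([.45,-.165,.2],down(y).as_quat()); pause(.2)
c=snap("wrist","w2"); pickle.dump(c,open("w2.pkl","wb"))
c=snap("top","t2"); pickle.dump(c,open("t2.pkl","wb"))
s=get_state();print(s['clock'],s['force'],s['eef_pos'])
E
```

```text
4.9333 [-0.19915979 -0.60214297  1.33895267] [ 0.45036537 -0.16437341  0.20005394]
```

View pics/w1.png

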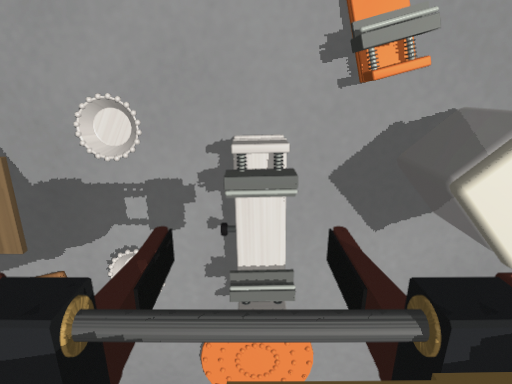

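View pics/w2.png

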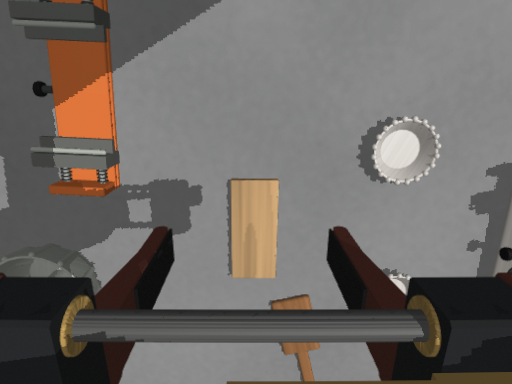

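```bash
python3 - <<'E'
from h import *
import pickle
def cloud(c):
    h,w=c["z_map"].shape; u,v=np.meshgrid(np.arange(w),np.arange(h))
    uv=np.c_[u.ravel(),v.ravel()]; P=depthpt(c,uv); P[c["z_map"].ravel()<=0]=np.nan
    return P,c["pixels"].reshape(-1,3).astype(int)
for f in ("w1","t2","side"):
    P,rgb=cloud(pickle.load(open(f+".pkl","rb")))
    m=(abs(P[:,0]-.59)<.14)&(abs(P[:,1]-.165)<.06)
    tab=(abs(P[:,0]-.59)<.2)&(abs(P[:,1]-.165)<.2)&(P[:,2]<.004); print(f,"table z",np.median(P[tab,2]))
    Q=P[m&(P[:,2]>.025)&(P[:,2]<.12)]
    print(np.histogram(Q[:,2],bins=np.arange(.024,.084,.003)))
    for lo,hi,n in ((.055,.085,"jaws+posts"),(.069,.085,"lips/jawtop")):
        S=Q[(Q[:,2]>lo)&(Q[:,2]<hi)]
        r=cv2.minAreaRect((S[:,:2]*1000).astype(np.float32)); print(n,len(S),r,np.percentile(S[:,2],[50,90,99]).round(4))
    S=Q[(Q[:,2]>.027)&(Q[:,2]<.042)&(abs(Q[:,0]-.59)<.035)]
    if len(S)>30: print("plate",cv2.minAreaRect((S[:,:2]*1000).astype(np.float32)))
E
```

```text
w1 table z 0.0003558093481947078
(array([   0,    2,   36, 3453,  849,  109,  130,  283,  356,  449,  842,
        161,  139,  550,   98, 1477,  901,    0,    0]), array([0.024, 0.027, 0.03 , 0.033, 0.036, 0.039, 0.042, 0.045, 0.048,
       0.051, 0.054, 0.057, 0.06 , 0.063, 0.066, 0.069, 0.072, 0.075,
       0.078, 0.081]))
jaws+posts 3644 ((589.56005859375, 167.99183654785156), (75.83757019042969, 204.92706298828125), 83.26132202148438) [0.0711 0.0726 0.0734]
lips/jawtop 2378 ((594.26123046875, 167.56068420410156), (75.82821655273438, 150.7152862548828), 83.36788940429688) [0.0718 0.0728 0.0734]
plate ((589.9837646484375, 160.48550415039062), (80.5886001586914, 70.67853546142578), 88.25157165527344)
t2 table z 0.00023679585923175317
(array([  1,   0,  80, 568, 318,  38,  24,  50,  64, 104, 134,  30,  46,
       122,  50, 211, 194,   6,   0]), array([0.024, 0.027, 0.03 , 0.033, 0.036, 0.039, 0.042, 0.045, 0.048,
       0.051, 0.054, 0.057, 0.06 , 0.063, 0.066, 0.069, 0.072, 0.075,
       0.078, 0.081]))
jaws+posts 731 ((595.6089477539062, 164.84841918945312), (74.49884033203125, 215
[... 300 characters left out ...]
39844)
side table z 0.00014834586741496736
(array([  0,   7,  34, 148, 245, 106,  43,  38,  38,  67,  85,  65,  51,
        44,  66,  94, 102,  48,   6]), array([0.024, 0.027, 0.03 , 0.033, 0.036, 0.039, 0.042, 0.045, 0.048,
       0.051, 0.054, 0.057, 0.06 , 0.063, 0.066, 0.069, 0.072, 0.075,
       0.078, 0.081]))
jaws+posts 534 ((594.4638061523438, 165.463134765625), (79.85684967041016, 215.83169555664062), 83.02828979492188) [0.068 0.075 0.078]
lips/jawtop 250 ((592.8136596679688, 164.82481384277344), (79.63626098632812, 209.97360229492188), 82.26266479492188) [0.0725 0.0761 0.0787]
plate ((590.4606323242188, 157.26959228515625), (81.16910552978516, 69.26959991455078), 89.17346954345703)
```

```bash
python3 - <<'E'
from h import *
import pickle
for f,b in (("w2",(215,165,295,290)),("t2",(290,165,345,240))):
    c=pickle.load(open(f+".pkl","rb")); img=cv2.cvtColor(c["pixels"],cv2.COLOR_RGB2BGR); hsv=cv2.cvtColor(img,cv2.COLOR_BGR2HSV)
    x0,y0,x1,y1=b
    m=np.zeros(hsv.shape[:2],np.uint8); m[y0:y1,x0:x1]=((hsv[...,1]>70)&(hsv[...,0]<30))[y0:y1,x0:x1]*255
    k,_=cv2.findContours(m,0,2); k=max(k,key=cv2.contourArea).astype(float)[:,0]
    k=k+0.0
    print(f,cv2.minAreaRect((onplane(c,k,.010)[:,:2]*1000).astype(np.float32)),k.min(0),k.max(0))
rig_clock=get_state()['clock'];print(rig_clock)
E
```

```text
w2 ((528.4747314453125, -169.9891357421875), (56.02567672729492, 130.53793334960938), 81.54946899414062) [231. 179.] [278. 277.]
t2 ((557.518310546875, -175.54168701171875), (56.180015563964844, 72.35388946533203), 81.6498794555664) [307. 178.] [329. 207.]
4.9333
```

```bash
python3 - <<'E'
from h import *
y=np.pi/2-np.radians(8.4); q=down(y).as_quat()
move_to([.5285,-.170,.06],q)
g=movel([.5285,-.170,.0025],speed=.06,guard=6); s=get_state();print(g,s['eef_pos'],s['force'])
grip(0.0); s=get_state();print(s['finger_gap'],s['force'],s['clock'])
movel([.5285,-.170,.16],speed=.12); s=get_state();print(s['finger_gap'],s['force'],s['eef_pos'],s['clock'])
snap("wrist","w3"); snap("side","s3")
E
```

```text
False [ 0.52880344 -0.17011006  0.00275378] [-0.34929755  0.14087218  0.99388389]
0.055916592688065 [-0.11790268  0.62054194  2.1040854 ] 7.325
0.055820749293615794 [ 0.55119954  0.04257151 -0.07320556] [ 0.52793222 -0.16975711  0.15924007] 8.7917
```

View pics/w3.png

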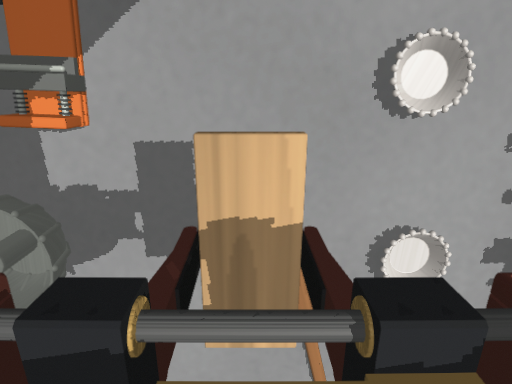

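View pics/s3.png

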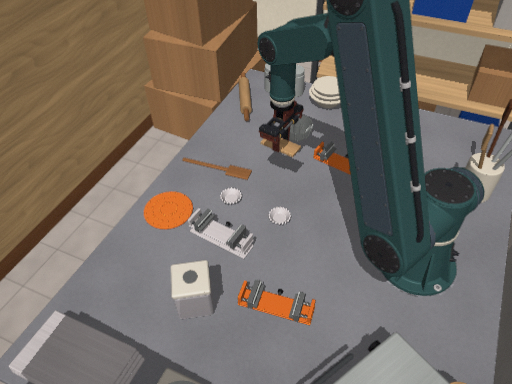

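```bash
cat >> h.py <<'E'
PSI=np.radians(-6.75)
XC=np.array([np.cos(PSI),np.sin(PSI),0]); YC=np.array([-np.sin(PSI),np.cos(PSI),0]); ZU=np.array([0,0,1.])
CM=np.array([.5943,.1676,0]); E=-XC
OFF=[0.0003,0.0023]   # TCP minus board centre along +x, board centre height above TCP
def pose(b,z,th,hl=.065,off=OFF):
    "b: low bottom corner distance from clamp mid toward jaw 1 (-x); z its height; th slope deg"
    t=np.radians(th); a=-E*np.cos(t)+ZU*np.sin(t); n=E*np.sin(t)+ZU*np.cos(t)
    L=CM+E*b+ZU*z; C=L+hl*a+.005*n
    y=-n; zz=YC; x=np.cross(y,zz)
    return C-off[1]*n+off[0]*x, R.from_matrix(np.c_[x,y,zz])
def lowcorner(s=None,hl=.065,off=OFF):
    "from state -> b, z, th of the low bottom corner, and far bottom corner"
    s=s or get_state(); M=R.from_quat(s['eef_rot']).as_matrix(); x,y=M[:,0],M[:,1]; n=-y
    C=s['eef_pos']+off[1]*n-off[0]*x; L=C-hl*x-.005*n; F=C+hl*x-.005*n
    return (L-CM)@E,L[2],np.degrees(np.arcsin(x[2])),(F-CM)@E,F[2]
E
python3 - <<'E'
from h import *
import pickle
c=snap("wrist"); s=get_state()
print("edge",(onplane(c,[(195,132),(250,131.5),(306,132)],s['eef_pos'][2]+.0073)-s['eef_pos'])@np.array([np.cos(np.radians(8.4)),-np.sin(np.radians(8.4)),0]))
for a in [(.05,.09,12),(.05,.054,12),(.075,.054,12),(.077,.054,0),(.065,.054,0)]:
    p,r=pose(*a); print(a,p.round(4),solve_ik(p,r.as_quat()))
p,r=pose(.050,.092,12)
move_to(p,r.as_quat()); pause(.3)
s=get_state(); print(s['clock'],s['force'],s['wrist_torque'],s['finger_gap'],np.round(lowcorner(s),4))
for n in("wrist","top","side"): pickle.dump(snap(n,n+"4"),open(n+"4.pkl","wb"))
E
```

```text
edge [-0.0646115  -0.064862   -0.06466293]
(0.05, 0.09, 12) [0.6075 0.166  0.1062] [ 0.19621312  0.44137835  1.73751799 -0.09283011  0.76537806 -1.19617259]
(0.05, 0.054, 12) [0.6075 0.166  0.0702] [ 0.19621312  0.49228155  1.76574947 -0.10148174  0.68661545 -1.18461276]
(0.075, 0.054, 12) [0.5827 0.169  0.0702] [ 0.21079467  0.4681087   1.81624857 -0.10942926  0.66160823 -1.16241159]
(0.077, 0.054, 0) [0.5827 0.169  0.0567] [ 1.68440675e-01  5.53463721e-01  1.65514586e+00 -4.44089210e-16
  9.32983075e-01 -1.28454593e+00]
(0.065, 0.054, 0) [0.5946 0.1676 0.0567] [ 1.62923105e-01  5.65658969e-01  1.62901964e+00 -4.44089210e-16
  9.46914048e-01 -1.29006350e+00]
10.55 [ 0.81003924 -0.38617088 -0.54704884] [ 0.08377339 -0.07567371  0.02698136] 0.05524498274652842 [ 0.0496  0.0921 12.0086 -0.0776  0.1192]
```

View pics/wrist4.png

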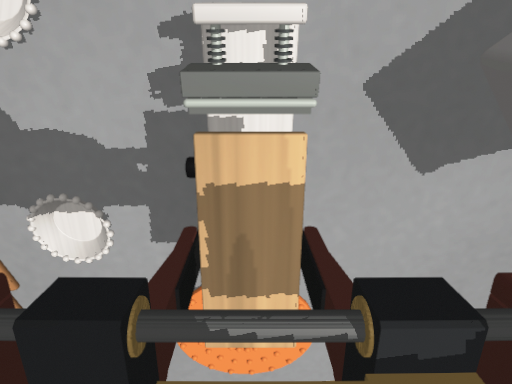

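View pics/top4.png

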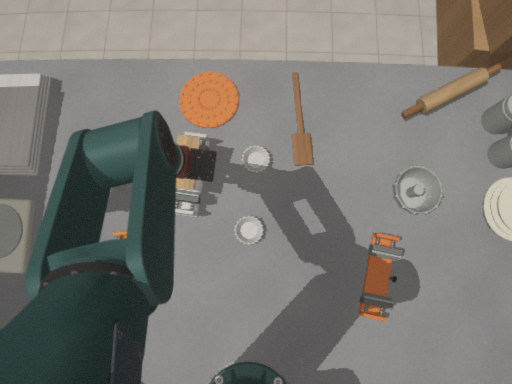

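View pics/side4.png

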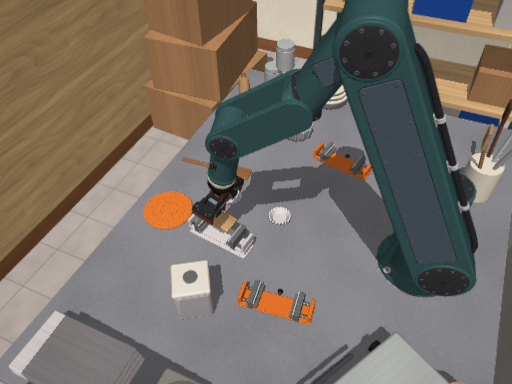

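The board is held level in the grip (rows 132 to 347, columns 195 to 306). It is centred with the near jaw, whose lip runs over columns 184-317 at row about 103. I check the lip distance in this view, then lower until I feel the ledge.

```bash
python3 - <<'E'
from h import *
import pickle
c=pickle.load(open("wrist4.pkl","rb")); g=c["pixels"].astype(int).sum(2)
print([(r,g[r,250]) for r in range(60,136,2)])
print("lipz",depthpt(c,[(250,r) for r in range(66,112,4)]).round(4)[:,2])
for r in (98,102,106,109,110): print(r,((onplane(c,[(250,r)],.0705)-CM)@E).round(4))
print("posts/jaw back",[(r,((onplane(c,[(250,r)],.0725)-CM)@E).round(4)) for r in (64,66)])
print("board top edge",((onplane(c,[(250,132)],.1019)-CM)@E).round(4))
print("lip L/R y",((onplane(c,[(184,103),(317,103)],.072)-CM)@YC).round(4))
E
```

```text
[(60, np.int64(695)), (62, np.int64(665)), (64, np.int64(210)), (66, np.int64(212)), (68, np.int64(213)), (70, np.int64(222)), (72, np.int64(350)), (74, np.int64(370)), (76, np.int64(369)), (78, np.int64(366)), (80, np.int64(366)), (82, np.int64(364)), (84, np.int64(361)), (86, np.int64(362)), (88, np.int64(361)), (90, np.int64(361)), (92, np.int64(362)), (94, np.int64(357)), (96, np.int64(318)), (98, np.int64(336)), (100, np.int64(558)), (102, np.int64(631)), (104, np.int64(584)), (106, np.int64(478)), (108, np.int64(360)), (110, np.int64(360)), (112, np.int64(359)), (114, np.int64(625)), (116, np.int64(688)), (118, np.int64(688)), (120, np.int64(689)), (122, np.int64(689)), (124, np.int64(688)), (126, np.int64(688)), (128, np.int64(688)), (130, np.int64(686)), (132, np.int64(236)), (134, np.int64(461))]
lipz [0.0549 0.0699 0.0713 0.0718 0.0718 0.0722 0.0729 0.0725 0.0534 0.0719
 0.0719 0.0541]
98 [0.0598]
102 [0.0576]
106 [0.0553]
109 [0.0536]
110 [0.0531]
posts/jaw back [(64, array([0.078])), (66, array([0.077]))]
board top edge [0.0507]
lip L/R y [-0.0373  0.0373]
```

```bash
python3 - <<'E'
from h import *
p,r=pose(.0500,.064,12); movel(p,r.as_quat(),speed=.05); pause(.3)
s=get_state();print(s['clock'],s['force'],s['wrist_torque'],np.round(lowcorner(s),4))
p,r=pose(.0500,.048,12); g=movel(p,r.as_quat(),speed=.008,guard=2.0)
s=get_state();print(g,s['clock'],s['force'],s['wrist_torque'],np.round(lowcorner(s),4))
pause(.2)
s=get_state();print(g,s['clock'],s['force'],s['wrist_torque'],np.round(lowcorner(s),4))
snap("wrist","w5")
E
```

```text
11.7083 [-0.63021537 -0.58293395 -0.97793739] [ 0.01591162  0.01067593 -0.03107297] [ 0.0498  0.0643 12.0351 -0.0774  0.0914]
True 13.025 [0.3709026  0.10765343 3.16989656] [ 0.04122358 -0.10333355 -0.03607234] [ 0.0498  0.0526 12.012  -0.0774  0.0797]
True 13.225 [ 0.48760964 -0.49988237  3.67906481] [ 0.01068253 -0.26704852 -0.02023407] [ 0.0498  0.0526 12.013  -0.0774  0.0797]
```

View pics/w5.png

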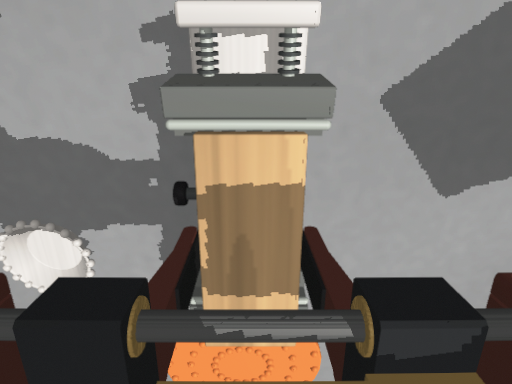

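Contact came at z about 0.0526 to 0.053. That is the ledge rather than the lip, and it matches the depth reading of about 0.054. Row 132 of the board edge has not moved, so the board didn't slip. I relieve the down-force and slide into the groove.

```bash
python3 - <<'E'
from h import *
def rep(t):
    s=get_state(); f=s['force']; print(t,round(s['clock'],2),"Fe %.1f Fy %.1f Fz %.1f"%(f@E,f@YC,f[2]),"T %.2f"%(s['wrist_torque']@YC),np.round(np.array(lowcorner(s))*[1e3,1e3,1,1e3,1e3],2)); return s
z=.0530
p,r=pose(.0502,z,12); movel(p,r.as_quat(),speed=.01); pause(.15); rep("relieve")
for b in (.054,.057,.060,.063):
    p,r=pose(b,z,12); g=movel(p,r.as_quat(),speed=.015,guard=9); pause(.1); s=rep((b,g))
    if g: break
snap("wrist","w6")
E
```

```text
relieve 13.68 Fe -1.4 Fy 0.3 Fz 2.0 T -0.26 [ 50.19  52.94  12.   -76.97  79.97]
(0.054, False) 14.18 Fe 0.2 Fy 0.1 Fz 1.8 T 0.03 [ 54.57  52.85  11.94 -72.61  79.76]
(0.057, False) 14.62 Fe -0.4 Fy 0.1 Fz 2.8 T -0.03 [ 57.23  52.95  11.98 -69.94  79.93]
(0.06, False) 15.07 Fe -2.3 Fy -0.3 Fz 0.8 T -0.30 [ 59.79  53.06  12.02 -67.36  80.13]
(0.063, False) 15.53 Fe -4.4 Fy 0.6 Fz 1.8 T -0.53 [ 62.69  53.12  12.03 -64.45  80.22]
```

View pics/w6.png

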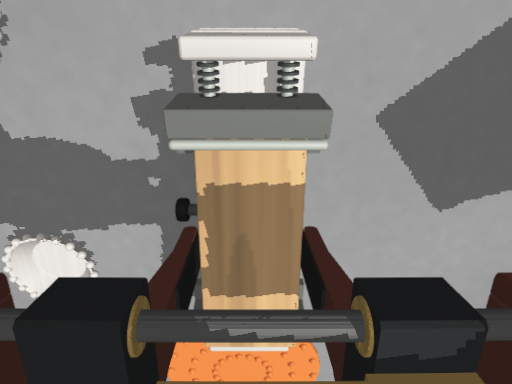

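The board's edge is now under the lip, and the force follows the spring law. I continue gently to the stop.

```bash
cat >> h.py <<'E'
def rep(t):
    s=get_state(); f=s['force']; print(t,round(s['clock'],2),"Fe %.1f Fy %.1f Fz %.1f"%(f@E,f@YC,f[2]),"T %.2f"%(s['wrist_torque']@YC),np.round(np.array(lowcorner(s))*[1e3,1e3,1,1e3,1e3],2)); return s
E
python3 - <<'E'
from h import *
z=.0530
for b,v in ((.067,.02),(.071,.02),(.0735,.015),(.0745,.01),(.0755,.01),(.0762,.008),(.0769,.008),(.0776,.008)):
    p,r=pose(b,z,12); g=movel(p,r.as_quat(),speed=v,guard=5); pause(.1); s=rep((b,g))
    if g or -s['force']@E>12.5: break
E
```

```text
(0.067, False) 16.02 Fe -4.9 Fy -1.1 Fz 1.0 T -0.91 [ 66.62  53.16  12.04 -60.52  80.27]
(0.071, False) 16.48 Fe -6.8 Fy -0.9 Fz 1.7 T -1.09 [ 69.91  53.29  12.1  -57.2   80.55]
(0.0735, False) 16.89 Fe -7.3 Fy -2.2 Fz 1.9 T -1.27 [ 71.94  53.41  12.15 -55.15  80.77]
(0.0745, False) 17.24 Fe -7.7 Fy -1.0 Fz 1.2 T -1.36 [ 72.74  53.45  12.17 -54.34  80.85]
(0.0755, False) 17.59 Fe -8.5 Fy -1.9 Fz 1.4 T -1.44 [ 73.54  53.5   12.19 -53.53  80.95]
(0.0762, False) 17.94 Fe -8.6 Fy -2.8 Fz 0.9 T -1.51 [ 74.07  53.53  12.2  -52.99  81.01]
(0.0769, False) 18.29 Fe -8.6 Fy -2.5 Fz 1.2 T -1.49 [ 74.66  53.56  12.22 -52.39  81.06]
(0.0776, False) 18.64 Fe -8.7 Fy -1.6 Fz -0.1 T -1.57 [ 75.2   53.61  12.23 -51.85  81.15]
```

```bash
python3 - <<'E'
from h import *
z=.0526
for b in (.0784,.0792,.0800,.0808,.0816):
    p,r=pose(b,z,11.8); g=movel(p,r.as_quat(),speed=.008,guard=4); pause(.15); s=rep((b,g))
    if g or -s['force']@E>11.8: break
snap("wrist","w7"); snap("side","s7")
E
```

```text
(0.0784, False) 19.07 Fe -8.9 Fy -2.9 Fz 1.4 T -1.65 [ 75.7   53.35  12.06 -51.43  80.52]
(0.0792, False) 19.47 Fe -9.2 Fy -2.9 Fz 1.4 T -1.67 [ 76.37  53.39  12.07 -50.75  80.58]
(0.08, False) 19.87 Fe -9.9 Fy -2.3 Fz 1.5 T -1.73 [ 76.95  53.44  12.1  -50.16  80.67]
(0.0808, False) 20.27 Fe -11.9 Fy -3.6 Fz 1.2 T -1.98 [ 77.09  53.59  12.16 -49.99  80.97]
```

View pics/w7.png

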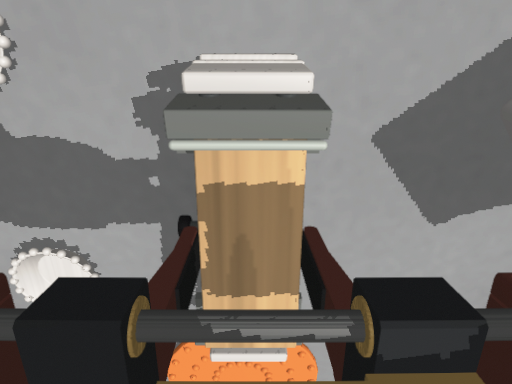

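The stop is felt: between b = 76.95 and 77.09 mm the force jumps from 9.9 to 11.9 N. Now I back off about 0.7 mm and tilt the board down around its low edge, correcting for arm compliance at each step.

```bash
python3 - <<'E'
from h import *
import json
W=.0784; zl=.0532
corr=np.array([.0808-.0771,.0526-.0535,-.3])
for th in (12,10,8,6.5):
    des=np.array([W-.010*np.sin(np.radians(th)),zl,th])
    c=des+corr; p,r=pose(*c); g=movel(p,r.as_quat(),speed=.012,guard=6); pause(.1)
    s=rep((th,g)); a=np.array(lowcorner(s)[:3]); 
    if g: break
    corr+=.6*(des-a); corr[0]=np.clip(corr[0],.001,.0042)
json.dump(list(corr),open("corr.json","w")); print(corr)
snap("wrist","w8")
E
```

```text
(12, False) 20.72 Fe -10.1 Fy -1.8 Fz 3.2 T -1.73 [ 76.74  53.24  12.02 -50.41  80.3 ]
(10, False) 21.16 Fe -9.3 Fy -3.3 Fz 3.3 T -1.75 [ 76.76  53.16  10.01 -51.26  75.76]
(8, False) 21.59 Fe -10.0 Fy -2.0 Fz 3.1 T -1.72 [ 77.02  53.14   8.01 -51.71  71.26]
(6.5, False) 21.98 Fe -9.3 Fy -2.5 Fz 2.4 T -1.69 [ 77.27  53.1    6.51 -51.9   67.83]
[ 0.00338583 -0.00079897 -0.32751191]
```

View pics/w8.png

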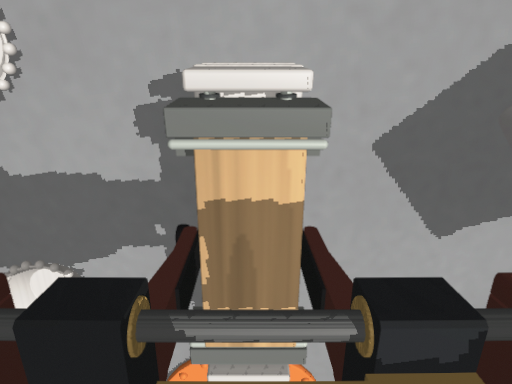

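```bash
python3 - <<'E'
from h import *
import json
W=.0784; zl=.0531
corr=np.array(json.load(open("corr.json")))
for th in (5,3.5,2,1.2,.6,.2,-.2):
    des=np.array([W-.010*np.sin(np.radians(max(th,0))),zl,th])
    c=des+corr; p,r=pose(*c); g=movel(p,r.as_quat(),speed=.012,guard=4); pause(.1)
    s=rep((th,g)); a=np.array(lowcorner(s)[:3]); 
    if g: break
    corr+=.5*(des-a); corr[0]=np.clip(corr[0],.001,.0042)
    if th<1.5 and s['force'][2]>5.5: break
json.dump(list(corr),open("corr.json","w")); print(corr)
snap("wrist","w9");snap("side","s9")
E
```

```text
(5, False) 22.43 Fe -9.0 Fy -2.3 Fz 2.1 T -1.62 [ 77.49  53.05   5.01 -52.02  64.39]
(3.5, False) 22.82 Fe -9.0 Fy -1.5 Fz 3.0 T -1.66 [ 77.74  53.06   3.51 -52.01  61.02]
(2, False) 23.21 Fe -9.9 Fy -2.3 Fz 2.7 T -1.61 [ 78.05  53.03   2.   -51.87  57.57]
(1.2, False) 23.56 Fe -9.3 Fy -1.0 Fz 3.0 T -1.64 [ 78.16  53.05   1.21 -51.81  55.79]
(0.6, False) 23.91 Fe -9.1 Fy -2.4 Fz 5.0 T -1.67 [ 78.05  53.35   0.64 -51.94  54.8 ]
(0.2, False) 24.26 Fe -8.9 Fy -2.0 Fz 8.8 T -1.61 [ 77.95  53.72   0.26 -52.05  54.31]
[ 0.00378015 -0.00112463 -0.39201249]
```

View pics/w9.png

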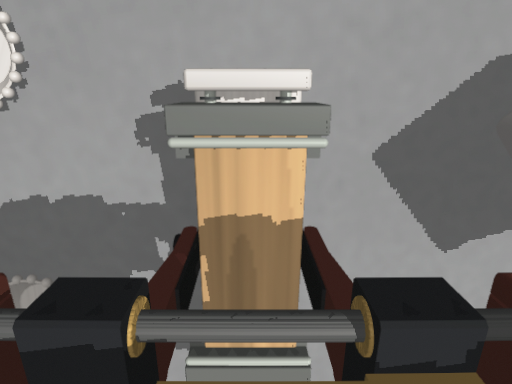

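The far edge is down on the ledge: contact began at a slope of about 0.9°, and Fz rises from there. I unload vertically and ease back toward the centre.

```bash
python3 - <<'E'
from h import *
import json
corr=np.array(json.load(open("corr.json")))
cmdz=.0531-.0008+.0006; cmdth=.5-.33
p,r=pose(.0782+.0034,cmdz,cmdth); movel(p,r.as_quat(),speed=.01); pause(.15); s=rep("unload")
for d in (16,13,10.5,8.5,7,6,5,4):
    b=.061+.0009+d/1000; k=(2+.45*d)*.00036 if d>8 else (d-4)*.9*.00036
    p,r=pose(b+k,cmdz,cmdth); g=movel(p,r.as_quat(),speed=.015,guard=8); pause(.1); s=rep((d,g))
    if g: break
    fz=s['force'][2]
    cmdz+=np.clip((fz-2)*.00012,-.0003,.0003)
snap("wrist","w10");snap("side","s10"); print(cmdz)
E
```

```text
unload 24.77 Fe -8.9 Fy -2.3 Fz 3.2 T -1.67 [ 78.42  53.51   0.5  -51.57  54.64]
(16, False) 25.12 Fe -9.5 Fy -0.6 Fz 1.9 T -1.63 [ 78.06  53.51   0.49 -51.93  54.63]
(13, False) 25.6 Fe -8.2 Fy -1.7 Fz 3.0 T -1.47 [ 74.87  53.54   0.47 -55.12  54.6 ]
(10.5, False) 26.04 Fe -7.3 Fy -0.4 Fz 3.3 T -1.35 [ 72.6   53.63   0.4  -57.4   54.54]
(8.5, False) 26.45 Fe -5.4 Fy -0.2 Fz 4.6 T -1.21 [ 70.86  53.68   0.34 -59.14  54.45]
(7, False) 26.88 Fe -3.6 Fy -0.5 Fz 5.9 T -0.72 [ 69.6   53.84   0.2  -60.4   54.29]
(6, False) 27.23 Fe -3.4 Fy 0.9 Fz 6.5 T -0.64 [ 68.84  53.91   0.14 -61.16  54.23]
(5, False) 27.57 Fe -1.4 Fy 1.6 Fz 3.5 T -0.35 [ 67.8   53.93   0.11 -62.19  54.18]
(4, False) 27.93 Fe 0.2 Fy 3.6 Fz 1.6 T -0.12 [ 66.52  53.97   0.1  -63.48  54.21]
0.05418981829010793
```

View pics/w10.png

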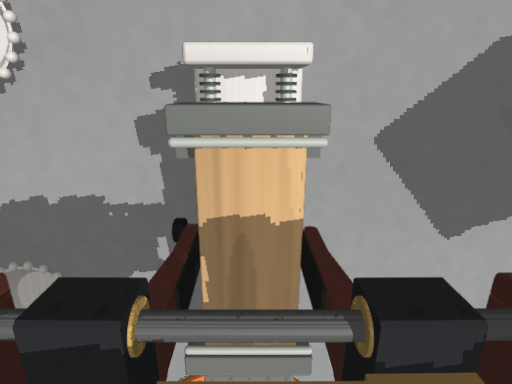

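```bash
python3 - <<'E'
from h import *
p,r=pose(.0664,.0542,.15); movel(p,r.as_quat(),speed=.01); pause(.2); s=rep("c")
grip(.08); s=rep("open"); print(s['finger_gap'])
p0=s['eef_pos']; movel([p0[0],p0[1],p0[2]+.06],speed=.06); movel([p0[0]-.06,p0[1],p0[2]+.17],speed=.15); pause(.2); rep("up")
import pickle
c=snap("wrist","w11"); pickle.dump(c,open("w11.pkl","wb")); snap("side","s11")
E
```

```text
c 28.48 Fe -0.5 Fy 3.4 Fz -1.2 T -0.24 [ 66.6   54.02   0.13 -63.4   54.31]
open 29.06 Fe -0.1 Fy -1.1 Fz -0.0 T -0.11 [ 66.45  54.21   0.14 -63.55  54.53]
0.0800245901589899
up 31.39 Fe 0.9 Fy -0.5 Fz -0.8 T -0.12 [ 1.2618e+02  2.2329e+02  6.0000e-02 -3.8200e+00  2.2342e+02]
```

View pics/w11.png

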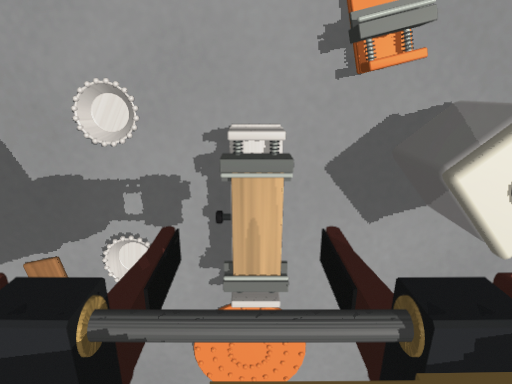

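View pics/s11.png

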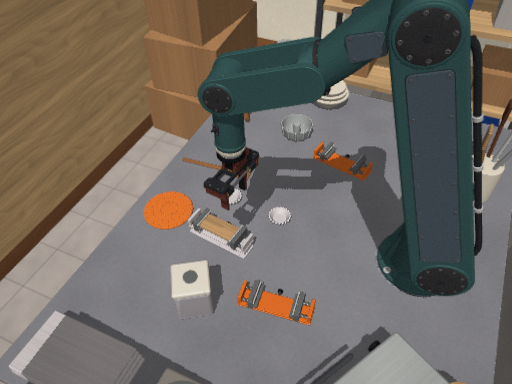

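The board spans both lips (wrist rows 177-275, columns 232-283). I check that it is level and centred from the depth data, with the arm out of the way.

```bash
python3 - <<'E'
from h import *
import pickle
move_to([.45,.0,.3],get_state()['eef_rot']); pause(.2)
for n in("top","side"):
    pickle.dump(snap(n,n+"12"),open(n+"12.pkl","wb"))
for f in("w11","top12","side12"):
    c=pickle.load(open(f+".pkl","rb")); h,w=c["z_map"].shape; u,v=np.meshgrid(np.arange(w),np.arange(h))
    P=depthpt(c,np.c_[u.ravel(),v.ravel()]); hsv=cv2.cvtColor(c["pixels"],cv2.COLOR_RGB2HSV).reshape(-1,3)
    X=(P-CM)@XC; Y=(P-CM)@YC; Z=P[:,2]
    m=(abs(X)<.075)&(abs(Y)<.035)&(Z>.05)&(Z<.085)&(hsv[:,1]>70)&(hsv[:,0]<30)
    A=np.c_[X,Y,np.ones(m.size)][m]; k=np.linalg.lstsq(A,Z[m],rcond=None)[0]
    j=(abs(Y)<.03)&(Z>.066)&(Z<.082)&(abs(X)<.09)
    print(f,m.sum(),"slope deg",np.degrees(k[:2]).round(2),"z top",k[2].round(4),"board X",np.percentile(X[m],[1,99]).round(4),"Y",np.percentile(Y[m],[1,99]).round(4),"jaws outer",np.percentile(X[j],[1,99]).round(4))
print(get_state()['clock'])
E
```

```text
w11 4863 slope deg [-0.05 -0.05] z top 0.0644 board X [-0.0562  0.0612] Y [-0.0264  0.028 ] jaws outer [-0.0794  0.0783]Traceback (most recent call last):
  File "<stdin>", line 13, in <module>
    return _quantile_unchecked(
        a, q, axis, out, overwrite_input, method, keepdims, weights)
    return _ureduce(a,
                    func=_quantile_ureduce_func,
    ...<5 lines>...
                    overwrite_input=overwrite_input,
                    method=method)
    r = func(a, **kwargs)
    result = _quantile(arr,
                       quantiles=q,
    ...<2 lines>...
                       out=out,
                       weights=wgt)
    slices_having_nans = np.isnan(arr[-1, ...])
                                  ~~~^^^^^^^^^
IndexError: index -1 is out of bounds for axis 0 with size 0
```

View pics/top12.png

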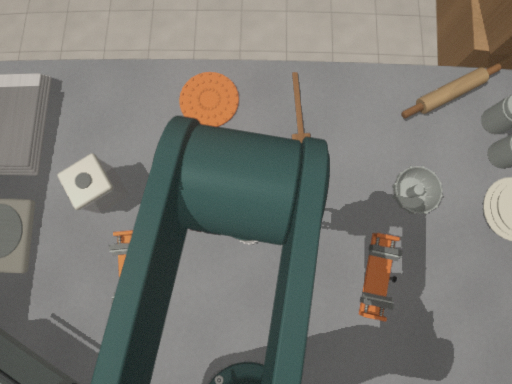

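```bash
python3 - <<'E'
from rig import *
print(get_state()['clock'],get_state()['force']); sign_off()
E
```

```text
32.6083 [-0.61717232  0.61632057  0.7688735 ]
the job is handed in; nothing more can be done
```

The board is clamped level and centred under both lips of the white clamp, and I handed the job in at 32.6 s with the gripper open and well clear.

- **What I did:** I gripped the board across its width and sloped it 12°. I felt the near jaw's ledge at about 53 mm, so the head stands about 19–20 mm above its lowest setting. I pushed that jaw back to its stop, then backed off about 0.7 mm. I lowered the far edge onto its ledge, eased back until the net spring force was about 0 N, and let go.
- **Forces:** the highest readings were about 12 N pushing along the clamp and about 9 N downward. There was no snap across.
- **Last checks:** in the wrist depth view the board's slope was 0.05° and its top was at 64.4 mm. The outer faces of the jaws were at -79.4 and +78.3 mm, so each is about 4 mm out and the board is centred to within about 0.5 mm.
- **Disagreements:** the arm's position readings were about 1 mm off the clamp's nominal dimensions, so I worked from the stop I had felt. The held board also read up to about 0.9° off level just as its far edge touched down.
- **Check that failed:** the final top-camera check gave nothing because the arm hid the clamp. That error also stopped the side-camera measurement, so the depth check rests on the wrist view alone. I looked at an earlier side picture taken after letting go, and it agreed.
- **Other things:** I did not measure the other kitchen items again. They look unmoved in the last pictures where they are visible.

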